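# Start the tray sealer: pop its touch-latch control flap and press the green button

### The arm

A 6-joint arm with a two-finger parallel gripper is mounted at the origin on the work surface. World frame = base frame: x ahead of the robot, y to its left, z up, the work surface at z = 0. Lengths are in m, angles in degrees, forces in N, time in s.
With the tool pointing down it reaches from about 0.275 to 0.85 m from the base axis. Payload 5.2 kg.
Tool frame: the origin (TCP) lies between the finger pads; the fingertips stand 22 mm ahead of it and the grasp point (between the pads) lies 3 mm ahead of it; z points along the fingers, y is the line along which they close (so a half turn about z gives the same grasp; the last joint's range is limited). The gripper opens to 85 mm and grips with 20 to 120 N. Pads are 22 mm wide; open, the fingers measure 114 mm over their backs; the gripper's body (76 mm by 85 mm) begins 54 mm behind the grasp point. The pads swing forward as they close: fully open they stand 13 mm farther back than shut.
Start: joints at [63.61, 14.817, 87.949, -0, 77.235, -11.62], TCP at [0.14, 0.532, 0.253] pointing down, gripper open.
Joint ranges: [-179.93, 179.93], [-52.35, 119.4], [10.71, 147.94], [-69.91, 249.91], [12.55, 155.21], [-178.61, 178.61]. Speed limits (degrees/s): [147.25, 147.25, 180, 180, 180, 180].

### API

Orientations are given as a 3x3 rotation matrix whose columns are the frame's x, y, z axes.
In Python, from rig import get_obs, grab_frame, hand_in gives the robot as it stands.
- The arm moves only by the tool step_arm, never from a script. Its argument "deltas" is a list of rows, each a list of 5 numbers: the shift along the tool's x, y, z in m, then the turn about the tool's z in units of 5 degrees (1.0 is 5 degrees), then the closure, from 0 (fully open) to 1 (shut). A call has exactly 10 rows; each row shifts and turns the commanded pose from where the row before left it, along the tool's axes as they then stand; what a row does not reach is not made up. A row lasts 1/10 s, in which the tool goes at most 50 mm and 8.59 degrees, less where a joint would pass 70% of its speed; a pose out of reach is approached as far as the arm can. A call with a gripper value outside its range is refused whole. The fingers move at their own pace and stop on an object; the grip force is fixed at half the most. Time passes only in rows, so rows that do not move let the fingers close, or fill a call up. It gives the time, the measured TCP pose, the force, the opening and the grip force at its end, in the units of the state.
- get_obs(): the state, without advancing time (a new reading comes with each control period).
- grab_frame(name): name is "side" or "top" or "wrist"; returns a dict with "image" (400x640x3 uint8, red, green, blue), "depth" (400x640 float32, m along the optical axis (not along the pixel's ray), 0 where there is no reading), "mtx" (3x3 intrinsics, pixels), "T" (4x4, takes a point from camera to world coordinates). Camera axes: x right, y down, z forward; pixel columns grow to the right and rows downward; lengths in m; the calibration is good to about 2 mm. A picture is of the moment at which its call begins.
- hand_in(): hands the job in; it is judged then, once.
The state is a dict: "time_s": time; "joint_positions": joint angles; "joint_vel": joint speeds; "joint_efforts": joint torques, N m; "position": TCP position; "orientation": TCP orientation; "ft_force": force on the tool from outside, world axes, zero at the start; "torque": the same for the moment, N m; "gripper_width": finger opening in m; "gripper_force": force on a finger pad.
Only numpy, scipy, OpenCV 4.12 (cv2) and the standard library are available. Lean on these libraries where they do the work, as an engineer would, in place of code of your own. Each camera call takes 0.05 s, during which the arm holds its last target. There are 200 camera calls.

### The job

Get the tray sealer's heater going. Press the free right-hand edge of the dark flap on its control console lightly inward at the pale ribbed spot until the touch catch lets go, and take the finger away so that the flap springs ajar; then push it with a fingertip fully open, past upright until it rests on its stop, press the green button beneath it and come away, leaving the flap open. Light fingertip pressure only: do not pinch the flap between the fingers, leave the red button unpressed, and leave the tray, brush, label roll and bottle where they are.

Things in the scene. Friction and masses are not known exactly. Their poses are not given: they have to be found in the camera images.
- machine: Stainless tray sealer, 340 mm deep (x) by 560 wide (y), flat deck 140 mm above the counter; fixed. Origin: middle of its underside; x away from the operator, y left, z up. On the left half of the deck (y > 0) a die frame with a white tray and behind it the raised sealing head, green frame and red handle, 430 mm high. On the right half the control console.
- console: Control console: grey square rim 158 mm by 158 mm (8 mm thick) around a recessed panel with the buttons; the flap lies flush in it. Origin: middle of the panel, 31 mm below the rim's top. x away from the operator and 0.17 rad upward, y left, z out of the console. A thin lifting lever stays raised at 0.75 rad at x = 60 mm, reaching 56 mm from the hinge, once the flap has sprung.
- flap (a joint): Angle (rad) of the dark flap hinged on its left edge, 5 mm thick, 130 g or so. 0 = shut, held by a touch catch under the free right edge. Pressed 3 to 4 mm at the spot (-0.025 rad, 3 to 4 N) it trips; stop at 5 mm (-0.042). Let go, it springs in 0.5 s to 0.75, ajar, held from below; it does not relatch. From there it swings freely, is upright at 1.57, then falls open to its stop at 1.95.
- flap_press (a point): Pale ribbed 22 mm spot on the flap's upper face, where to press: 122 mm from the hinge, 18 mm from the free edge. Moves with the flap. Axes with the flap shut: as flap_hinge.
- flap_edge (a point): Middle of the flap's free (right) edge, half-way through its 5 mm thickness, 140 mm from the hinge. The flap is 138 mm long along the hinge. Moves with the flap. It is an outer sheet (2 mm, ending 4 mm short of the free edge) on an inner sheet (3 mm): pressing both faces at once is pinching. A small catch foot hangs 17 mm below the inner face here.
- flap_hinge (a point): Middle of the flap's hinge line, level with the flap's upper face; fixed to the console. x along the hinge (away from the operator, 0.17 rad upward), y to the left, z out of the console.
- start (a joint): Travel in m of the green start button: 0 up, 0.006 fully down; spring, 1.5 N to move it, 5 N fully down; returns by itself.
- start_top (a point): Middle of the top of the green button (25 mm across), under the shut flap, 9 mm lower than the console's rim, 88 mm right of the hinge, 33 mm nearer the operator than the console's middle; its axes are those of flap_hinge and it is pressed along -z.
- stop (a joint): Travel in m of the red stop button: 0 up, 0.006 fully down. Not to be pressed.
- stop_top (a point): Middle of the top of the red button (25 mm across), 66 mm beyond the green one.
- tray_mid (a point): Centre of the loose white empty tray in the die, 172 mm by 224 mm by 40 mm high. Leave alone.
- brush_grip (a point): Grip of the loose blue cleaning brush, 190 mm long, lying on the deck between console and die, along the machine's x. Leave alone.
- labels_mid (a point): Centre of the loose roll of white labels, 68 mm across and 50 mm high, standing on the deck behind the console. Leave alone.
- bottle_mid (a point): Centre of the loose white sanitiser bottle, 60 mm across and 170 mm high, standing on the counter to the right of the machine. Leave alone.

How it is judged (in metres and radians):
On the way, in this order (a step that is already met when the one before it is completed fails the run):
1. the flap is pressed in at the catch (value of joint flap below -0.015 rad), for 0.02 s.
2. the catch has let go and the flap has sprung ajar, with no finger on it (value of joint flap between 0.6 and 1 rad and contact force between the fingers and flap_c0 below 0.1 N and contact force between the fingers and flap_c1 below 0.1 N), for 0.1 s.
3. the flap is fully open (value of joint flap above 1.8 rad), for 0.2 s.
4. the green button is pressed (value of joint start above 0.004 m), for 0.05 s.
At the end, for the whole second after the job is handed in: The flap stands open at more than 1.8 rad and at rest, the green button has been pressed at least 4 mm and is up again, the red button is up, and tray, brush, label roll and bottle are within 20 mm of where they were (value of joint flap above 1.8 rad and velocity of joint flap between -0.1 and 0.1 rad/s and value of joint each of start, stop below 0.001 m and distance of each of tray_mid, brush_grip, labels_mid, bottle_mid from where it was at the start of the episode below 0.02 m); the robot touches nothing.
It fails at once if the red button is pressed (more than 2 mm) (value of joint stop above 0.002 m).
It fails at once if the green button is pressed before the flap is open (value of joint start above 0.003 m and value of joint flap below 1.5 rad).
It fails at once if the flap is pressed hard (more than 40 N on either sheet) (contact force between the fingers and flap_c0 above 40 N or contact force between the fingers and flap_c1 above 40 N).
It fails at once if the flap is pinched (more than 6 N on its outer face and its inner side at once) (contact force between the fingers and flap_c0 above 6 N and (contact force between the fingers and flap_c1 above 6 N or contact force between the fingers and flap_c2 above 6 N)).
It fails at once if a bystander is moved or lifted (more than 20 mm) (distance of any of tray_mid, brush_grip, labels_mid, bottle_mid from where it was at the start of the episode above 0.02 m).
It also fails if it takes over 51 s, if anything falls off the work surface, if the arm or the gripper's body presses on something with over 40 N, if the wrist force passes 120 N, or if a joint passes its speed limit or range.

## Working session

There is one attempt and no reset: what is moved stays moved. The work goes in short steps, Python scripts to look and compute and a tool call to move; the robot and the scene stay as the last step left them, time stands still between calls to the robot, and variables do not carry over. Pictures are saved under pics/ and viewed, at most 10 in all, crops included, and the job is handed in when it is done.

Besides the shell and the picture viewer there is one more tool, called after ">>>" in YAML: its name, and indented under it one key for each argument. step_arm: Moves the arm, as the interface text tells. Its arguments: {"type":"object","properties":{"deltas":{"type":"array"}},"required":["deltas"]}

```bash
mkdir -p pics; ls
python3 - <<'E'
from rig import *
import cv2,numpy as np
o=get_obs();print(o['position'],np.round(o['orientation'],3),o['gripper_width'],o['time_s'])
for n in("top","side"):
    f=grab_frame(n);cv2.imwrite(f"pics/{n}0.png",f["image"][:,:,::-1]);np.savez(f"{n}0.npz",**f)
    print(n,np.round(f["T"],3),f["mtx"])
E
```

```text
pics
[0.13996679 0.53136678 0.25245251] [[-0.967  0.255 -0.001]
 [ 0.255  0.967 -0.002]
 [ 0.    -0.002 -1.   ]] 0.08534562477328157 0.0
top [[-0.075 -0.977  0.202  0.437]
 [-0.997  0.075 -0.01   0.109]
 [-0.005 -0.202 -0.979  1.17 ]
 [ 0.     0.     0.     1.   ]] [[506.04938864   0.         311.74803414]
 [  0.         506.04938864 191.96099797]
 [  0.           0.           1.        ]]
side [[ 0.792 -0.395  0.465  0.017]
 [-0.61  -0.487  0.625 -0.693]
 [-0.021 -0.779 -0.627  0.927]
 [ 0.     0.     0.     1.   ]] [[516.71903809   0.         323.77087048]
 [  0.         516.71903809 195.15793273]
 [  0.           0.           1.        ]]
```

View pics/top0.png

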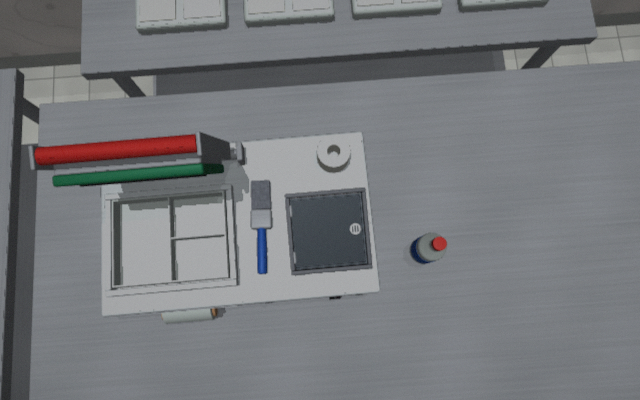

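View pics/side0.png

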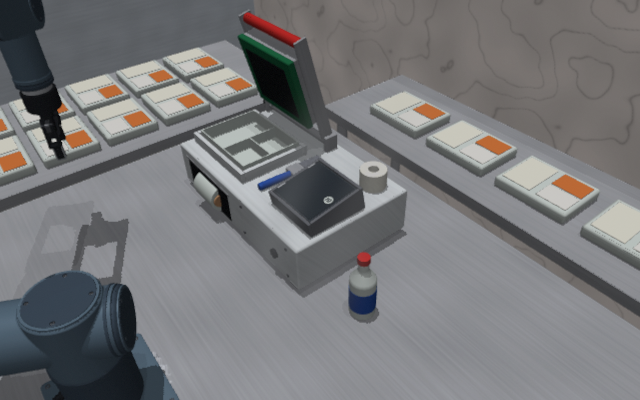

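Top view: dark flap in its rim at about (287–371, 190–273), with the pale spot at (355,229), brush at (262,235), roll at (333,153), bottle at (430,246). In the side view the spot is at (328,200). Next I measure the flap plane, rim and spot.

```bash
cat > h.py <<'E'
import numpy as np,cv2
def pts(f,mask):
    v,u=np.nonzero(mask&(f["depth"]>0));d=f["depth"][v,u];K=f["mtx"]
    c=np.stack([(u-K[0,2])/K[0,0]*d,(v-K[1,2])/K[1,1]*d,d],1)
    return c@f["T"][:3,:3].T+f["T"][:3,3]
def ray(f,u,v):
    K=f["mtx"];d=f["T"][:3,:3]@np.array([(u-K[0,2])/K[0,0],(v-K[1,2])/K[1,1],1.]);return f["T"][:3,3],d/np.linalg.norm(d)
def cross(r1,r2):
    A=np.stack([r1[1],-r2[1]],1);s=np.linalg.lstsq(A,r2[0]-r1[0],rcond=None)[0]
    p,q=r1[0]+s[0]*r1[1],r2[0]+s[1]*r2[1];return (p+q)/2,np.linalg.norm(p-q)
def onplane(r,n,p0): return r[0]+r[1]*((p0-r[0])@n)/(r[1]@n)
def proj(f,P):
    c=(np.asarray(P)-f["T"][:3,3])@f["T"][:3,:3];return c[:2]/c[2]*np.diag(f["mtx"])[:2]+f["mtx"][:2,2]
E
python3 - <<'E'
from h import *
np.set_printoptions(precision=4,suppress=True)
F={n:dict(np.load(n+"0.npz")) for n in("top","side")}
win={"top":(345,218,366,240),"side":(318,192,338,208)}
R={}
for n,f in F.items():
    g=f["image"].max(2);m=np.zeros(g.shape,bool);a,b,c,d=win[n];m[b:d,a:c]=g[b:d,a:c]>110
    cnt=max(cv2.findContours(m.astype(np.uint8),cv2.RETR_EXTERNAL,cv2.CHAIN_APPROX_NONE)[0],key=cv2.contourArea)
    (u,v),_,_=cv2.fitEllipse(cv2.convexHull(cnt)) ;R[n]=ray(f,u,v);print(n,u,v,len(cnt))
S,e=cross(R["top"],R["side"]);print("spot",S,"gap",e)
for n,(a,b,c,d) in {"top":(297,205,345,260),"side":(290,185,320,215)}.items():
    f=F[n];m=np.zeros(f["depth"].shape,bool);m[b:d,a:c]=1
    P=pts(f,m);p0=P.mean(0);nn=np.linalg.svd(P-p0,full_matrices=False)[2][2];nn*=np.sign(nn[2]);print(n,"plane",p0,nn,np.degrees(np.arccos(nn[2])),"spot dist",(S-p0)@nn)
    if n=="top":N,P0=nn,p0
f=F["top"];g=f["image"].max(2)
m=(g<110).astype(np.uint8);m[:, :280]=0;m[:,378:]=0;m[:185]=0;m[280:]=0
m=cv2.morphologyEx(m,cv2.MORPH_OPEN,np.ones((5,5)))
for nm,th in(("rim",110),("flap",62)):
    m=np.zeros(g.shape,np.uint8);m[185:280,280:378]=(g[185:280,280:378]<th);m=cv2.morphologyEx(m,cv2.MORPH_OPEN,np.ones((4,4)))
    cnt=max(cv2.findContours(m,cv2.RETR_EXTERNAL,cv2.CHAIN_APPROX_NONE)[0],key=cv2.contourArea)
    q=cv2.boxPoints(cv2.minAreaRect(cnt));W=np.array([onplane(ray(f,*p),N,P0) for p in q]);print(nm,q.tolist(),"\n",W,np.linalg.norm(W-np.roll(W,-1,0),axis=1))
I=f["image"][170:290,270:390,::-1];J=F["side"]["image"][150:250,250:390,::-1]
cv2.imwrite("pics/crop.png",np.hstack([cv2.resize(I,(400,400),interpolation=0),cv2.resize(J,(400,400))]))
E
```

```text
top 354.8327331542969 228.34336853027344 31
side 327.86962890625 199.63697814941406 23
spot [0.5597 0.0209 0.1932] gap 0.0012021130700052664
top plane [0.5583 0.0877 0.1927] [-0.1696 -0.0017  0.9855] 9.76772416757692 spot dist 0.0003669556478610935
side plane [0.5234 0.0619 0.1866] [-0.1963  0.0061  0.9805] 11.326804506676748 spot dist -0.0008904757433454346
rim [[285.31146240234375, 195.42623901367188], [365.557373046875, 188.13116455078125], [372.8934326171875, 268.827880859375], [292.64752197265625, 276.1229553222656]] 
 [[ 0.6331  0.1505  0.2057]
 [ 0.6355 -0.0063  0.2058]
 [ 0.4807 -0.0082  0.1792]
 [ 0.4786  0.1478  0.1791]] [0.1569 0.1571 0.1561 0.1568]Traceback (most recent call last):
  File "<stdin>", line 20, in <module>
ValueError: max() iterable argument is empty
```

>>> step_arm:
  deltas:
    - [0,0,-0.03,-1.5,1]
    - [0,0,-0.03,-1.6,1]
    - [-0.021,-0.0255,0,0,1]
    - [-0.021,-0.0255,0,0,1]
    - [-0.021,-0.0255,0,0,1]
    - [-0.021,-0.0255,0,0,1]
    - [-0.021,-0.0255,0,0,1]
    - [-0.021,-0.0255,0,0,1]
    - [-0.021,-0.0255,0,0,1]
    - [-0.021,-0.0255,0,0,1]

```text
time_s: 1.1
position: [0.3112, 0.3287, 0.313]
orientation: [[-1.0, -0.013, -0.001], [-0.013, 1.0, -0.0], [0.001, -0.0, -1.0]]
ft_force: [-0.1, 1.3, 0.0]
gripper_width: -0.0001
gripper_force: 0.0
```

>>> step_arm:
  deltas:
    - [-0.025,-0.03,0,0,1]
    - [-0.025,-0.03,0,0,1]
    - [-0.025,-0.03,0,0,1]
    - [-0.025,-0.03,0,0,1]
    - [-0.025,-0.03,0,0,1]
    - [-0.025,-0.03,0,0,1]
    - [-0.025,-0.03,0,0,1]
    - [-0.025,-0.03,0,0,1]
    - [-0.025,-0.03,0,0,1]
    - [-0.025,-0.03,0,0,1]

```text
time_s: 2.1
position: [0.5652, 0.0318, 0.3128]
orientation: [[-1.0, -0.012, -0.001], [-0.012, 1.0, 0.0], [0.001, 0.0, -1.0]]
ft_force: [-0.7, 1.4, 0.3]
gripper_width: 0.0004
gripper_force: 0.0
```

```bash
cat > s.py <<'E'
from rig import *
import numpy as np
np.set_printoptions(precision=4,suppress=True)
o=get_obs();print(o['time_s'],o['position'],o['ft_force'],o['gripper_width']);print(o['orientation'])
E
python3 s.py
```

```text
2.1 [0.5652 0.0318 0.3128] [-0.7047  1.391   0.261 ] 0.0003732685925718064
[[-0.9999 -0.0125 -0.0009]
 [-0.0125  0.9999  0.0002]
 [ 0.0009  0.0003 -1.    ]]
```

>>> step_arm:
  deltas:
    - [0.005,-0.011,0.01,0,1]
    - [0,0,0.015,0,1]
    - [0,0,0.015,0,1]
    - [0,0,0.015,0,1]
    - [0,0,0.015,0,1]
    - [0,0,0.01,0,1]
    - [0,0,0.005,0,1]
    - [0,0,0,0,1]
    - [0,0,0,0,1]
    - [0,0,0,0,1]

```text
time_s: 3.1
position: [0.5602, 0.0221, 0.2291]
orientation: [[-1.0, -0.013, 0.001], [-0.013, 1.0, -0.0], [-0.001, -0.0, -1.0]]
ft_force: [-0.0, 0.3, 0.2]
gripper_width: 0.0005
gripper_force: 0.0
```

Run:
```python
from rig import *
from h import *
np.set_printoptions(precision=4,suppress=True)
o=get_obs();p=o['position'];print(p,o['ft_force'])
f=grab_frame("side");print(proj(f,p+o['orientation'][:,2]*.022))
cv2.imwrite("pics/s1.png",cv2.resize(f["image"][130:255,240:400,::-1],(800,625))[:600])
```

```text
[0.5602 0.0221 0.2291] [-0.0205  0.2704  0.2233]
[327.8865 194.4046]
```

View pics/s1.png

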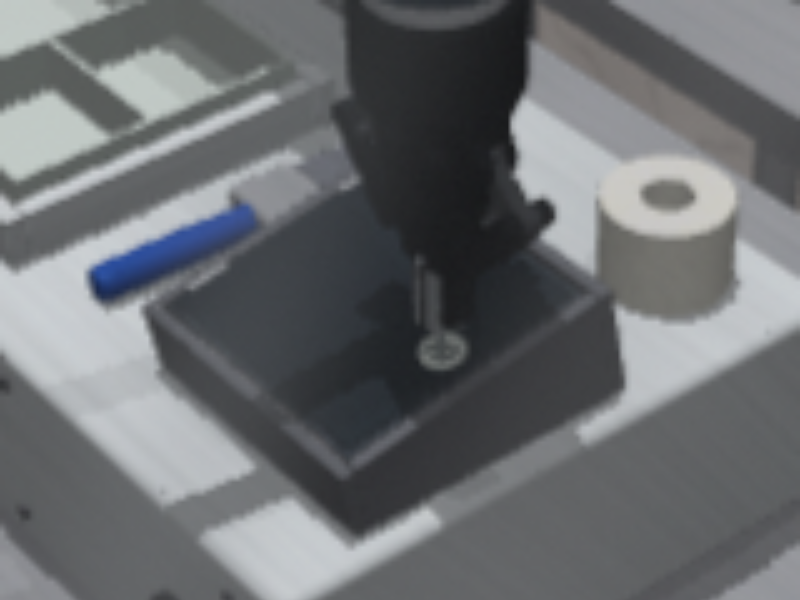

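The fingertip hovers right above the pale spot (440,350 in the crop), inside the rim. Now I press in small steps.

>>> step_arm:
  deltas:
    - [0,-0.001,0.003,0,1]
    - [0,0,0.003,0,1]
    - [0,0,0.003,0,1]
    - [0,0,0.002,0,1]
    - [0,0,0.001,0,1]
    - [0,0,0,0,1]
    - [0,0,0,0,1]
    - [0,0,0,0,1]
    - [0,0,0,0,1]
    - [0,0,0,0,1]

```text
time_s: 4.15
position: [0.5598, 0.0211, 0.2164]
orientation: [[-1.0, -0.013, 0.0], [-0.013, 1.0, -0.0], [-0.0, -0.0, -1.0]]
ft_force: [0.4, -0.1, -0.1]
gripper_width: -0.0003
gripper_force: 0.0
```

>>> step_arm:
  deltas:
    - [0,0,0.001,0,1]
    - [0,0,0.001,0,1]
    - [0,0,0,0,1]
    - [0,0,0,0,1]
    - [0,0,0,0,1]
    - [0,0,0,0,1]
    - [0,0,0,0,1]
    - [0,0,0,0,1]
    - [0,0,0,0,1]
    - [0,0,0,0,1]

```text
time_s: 5.15
position: [0.56, 0.0211, 0.2145]
orientation: [[-1.0, -0.013, 0.001], [-0.013, 1.0, -0.0], [-0.001, -0.0, -1.0]]
ft_force: [1.8, 1.1, 3.4]
gripper_width: -0.0001
gripper_force: 1.8
```

>>> step_arm:
  deltas:
    - [0,0,0.001,0,1]
    - [0,0,0.0005,0,1]
    - [0,0,0,0,1]
    - [0,0,0,0,1]
    - [0,0,0,0,1]
    - [0,0,0,0,1]
    - [0,0,0,0,1]
    - [0,0,0,0,1]
    - [0,0,0,0,1]
    - [0,0,0,0,1]

```text
time_s: 6.15
position: [0.5596, 0.0211, 0.2127]
orientation: [[-1.0, -0.013, -0.0], [-0.013, 1.0, -0.0], [0.0, -0.0, -1.0]]
ft_force: [0.2, 0.1, 2.7]
gripper_width: 0.0001
gripper_force: 1.1
```

>>> step_arm:
  deltas:
    - [0,0,0.001,0,1]
    - [0,0,0.0005,0,1]
    - [0,0,0,0,1]
    - [0,0,0,0,1]
    - [0,0,0,0,1]
    - [0,0,0,0,1]
    - [0,0,0,0,1]
    - [0,0,0,0,1]
    - [0,0,0,0,1]
    - [0,0,0,0,1]

```text
time_s: 7.15
position: [0.5598, 0.0211, 0.2113]
orientation: [[-1.0, -0.013, 0.0], [-0.013, 1.0, 0.0], [-0.0, 0.0, -1.0]]
ft_force: [1.0, -0.5, 3.3]
gripper_width: 0.0005
gripper_force: 1.1
```

>>> step_arm:
  deltas:
    - [0,0,0.0008,0,1]
    - [0,0,0,0,1]
    - [0,0,0,0,1]
    - [0,0,0,0,1]
    - [0,0,0,0,1]
    - [0,0,0,0,1]
    - [0,0,0,0,1]
    - [0,0,0,0,1]
    - [0,0,0,0,1]
    - [0,0,0,0,1]

```text
time_s: 8.15
position: [0.5599, 0.0212, 0.2108]
orientation: [[-1.0, -0.013, 0.001], [-0.013, 1.0, -0.0], [-0.001, -0.0, -1.0]]
ft_force: [-0.7, 1.0, 5.1]
gripper_width: -0.0001
gripper_force: 2.6
```

>>> step_arm:
  deltas:
    - [0,-0.01,-0.03,0,1]
    - [0,-0.02,-0.04,0,1]
    - [0,-0.02,-0.04,0,1]
    - [0,-0.02,-0.03,0,1]
    - [0,-0.02,0,0,1]
    - [0,0,0,0,1]
    - [0,0,0,0,1]
    - [0,0,0,0,1]
    - [0,0,0,0,1]
    - [0,0,0,0,1]

```text
time_s: 9.15
position: [0.5607, -0.0681, 0.35]
orientation: [[-1.0, -0.014, -0.001], [-0.014, 1.0, 0.0], [0.001, 0.0, -1.0]]
ft_force: [-0.7, -0.0, -0.5]
gripper_width: 0.0001
gripper_force: 0.0
```

```bash
python3 - <<'E'
from rig import *
from h import *
np.set_printoptions(precision=4,suppress=True)
f=grab_frame("side");g=grab_frame("top")
cv2.imwrite("pics/s2.png",np.hstack([cv2.resize(f["image"][120:260,240:400,::-1],(400,350)),cv2.resize(g["image"][150:290,250:410,::-1],(400,350))]))
E
python3 s.py
```

```text
9.25 [ 0.5608 -0.0683  0.3503] [ 0.3026  0.7595 -0.503 ] -0.00014847475832874176
[[-0.9999 -0.0135 -0.0004]
 [-0.0135  0.9999  0.0002]
 [ 0.0004  0.0002 -1.    ]]
```

View pics/s2.png

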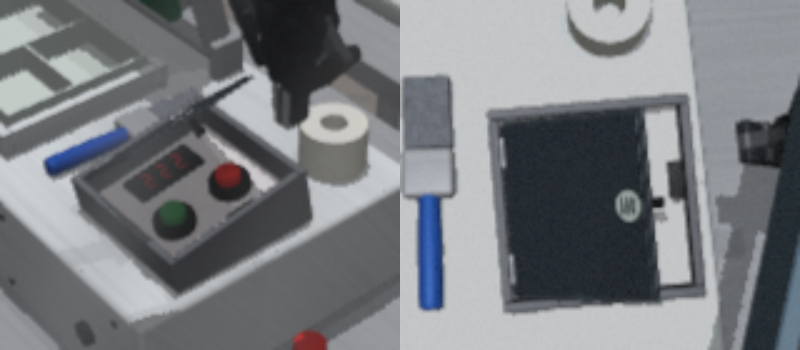

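The side crop shows the flap sprung ajar, the green button at (174,218), the red at (229,180), and the foot at the free edge. The finger is clear of it. I turn the tool about 90° so a narrow finger side does the pushing.

>>> step_arm:
  deltas:
    - [0,0,0,1.6,1]
    - [0,0,0,1.6,1]
    - [0,0,0,1.6,1]
    - [0,0,0,1.6,1]
    - [0,0,0,1.6,1]
    - [0,0,0,1.6,1]
    - [0,0,0,1.6,1]
    - [0,0,0,1.6,1]
    - [0,0,0,1.6,1]
    - [0,0,0,1.6,1]

```text
time_s: 10.25
position: [0.5609, -0.0686, 0.3505]
orientation: [[-0.181, 0.984, -0.0], [0.984, 0.181, 0.0], [0.0, 0.0, -1.0]]
ft_force: [0.1, 0.3, -0.2]
gripper_width: -0.0001
gripper_force: 0.0
```

>>> step_arm:
  deltas:
    - [0,0,0,1,1]
    - [0,0,0,1,1]
    - [0,0,0.015,0,1]
    - [0,0,0.015,0,1]
    - [0,0,0.015,0,1]
    - [0,0,0.015,0,1]
    - [0,0,0.015,0,1]
    - [0,0,0,0,1]
    - [0,0,0,0,1]
    - [0,0,0,0,1]

```text
time_s: 11.25
position: [0.5614, -0.0689, 0.2766]
orientation: [[-0.013, 1.0, 0.002], [1.0, 0.013, -0.001], [-0.001, 0.002, -1.0]]
ft_force: [-0.6, -0.6, 0.0]
gripper_width: 0.0002
gripper_force: 0.0
```

>>> step_arm:
  deltas:
    - [0.01,-0.015,0,0,1]
    - [0.01,-0.015,0,0,1]
    - [0.01,0,0,0,1]
    - [0.01,0,0,0,1]
    - [0.01,0,0,0,1]
    - [0.01,0,0,0,1]
    - [0.01,0,0,0,1]
    - [0.01,0,0,0,1]
    - [0.008,0,0,0,1]
    - [0.005,0,0,0,1]

```text
time_s: 12.25
position: [0.5299, 0.0232, 0.276]
orientation: [[-0.013, 1.0, 0.0], [1.0, 0.013, -0.003], [-0.003, 0.0, -1.0]]
ft_force: [-3.2, -12.3, 6.3]
gripper_width: 0.0002
gripper_force: 5.7
```

>>> step_arm:
  deltas:
    - [0.01,0,-0.004,0,1]
    - [0.01,0,-0.004,0,1]
    - [0.01,0,-0.005,0,1]
    - [0.01,0,-0.005,0,1]
    - [0.01,0,-0.005,0,1]
    - [0.01,0,-0.005,0,1]
    - [0.008,0,-0.005,0,1]
    - [0,0,0,0,1]
    - [0,0,0,0,1]
    - [0,0,0,0,1]

```text
time_s: 13.25
position: [0.5258, 0.0926, 0.3077]
orientation: [[-0.014, 1.0, -0.007], [1.0, 0.014, 0.0], [0.0, -0.007, -1.0]]
ft_force: [-9.4, -1.2, 2.5]
gripper_width: -0.0001
gripper_force: 5.3
```

```bash
python3 - <<'E'
from rig import *
from h import *
np.set_printoptions(precision=4,suppress=True)
f=grab_frame("side");g=grab_frame("top")
cv2.imwrite("pics/s3.png",np.hstack([cv2.resize(f["image"][120:260,240:400,::-1],(400,350)),cv2.resize(g["image"][150:290,250:410,::-1],(400,350))]))
E
python3 s.py
```

```text
13.35 [0.5258 0.0925 0.3076] [-9.3955 -1.2581  1.7072] -0.00012162986390806608
[[-0.0136  0.9999 -0.0074]
 [ 0.9999  0.0136  0.0002]
 [ 0.0003 -0.0074 -1.    ]]
```

View pics/s3.png

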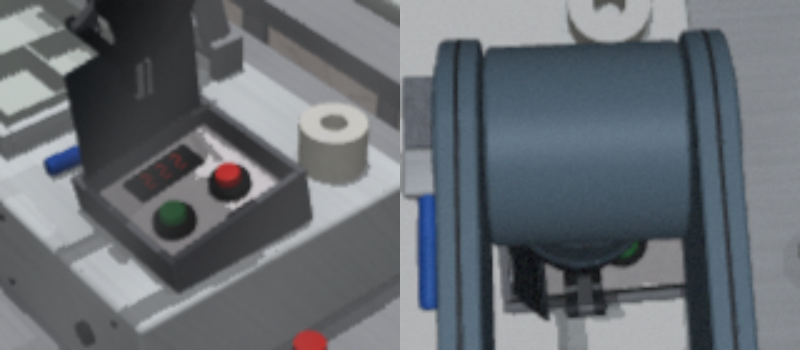

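The flap is about 60–70° up. The sideways force in x suggests that the catch foot rubs on a knuckle, so I shift away from it towards the operator before pushing on.

>>> step_arm:
  deltas:
    - [0,-0.005,0,0,1]
    - [0,-0.005,0,0,1]
    - [0,-0.005,0,0,1]
    - [0,-0.005,0,0,1]
    - [0,0,0,0,1]
    - [0,0,0,0,1]
    - [0,0,0,0,1]
    - [0,0,0,0,1]
    - [0,0,0,0,1]
    - [0,0,0,0,1]

```text
time_s: 14.35
position: [0.509, 0.0914, 0.3085]
orientation: [[-0.013, 1.0, 0.0], [1.0, 0.013, -0.0], [-0.0, 0.0, -1.0]]
ft_force: [0.3, -0.6, 0.4]
gripper_width: 0.0
gripper_force: 0.1
```

Force is gone. Pushing on past upright.

>>> step_arm:
  deltas:
    - [0.008,0,-0.002,0,1]
    - [0.008,0,-0.002,0,1]
    - [0.008,0,-0.002,0,1]
    - [0.008,0,-0.001,0,1]
    - [0.008,0,-0.001,0,1]
    - [0.007,0,0,0,1]
    - [0.005,0,0,0,1]
    - [0.003,0,0,0,1]
    - [0,0,0,0,1]
    - [0,0,0,0,1]

```text
time_s: 15.35
position: [0.5081, 0.1464, 0.3164]
orientation: [[-0.013, 1.0, -0.0], [1.0, 0.013, -0.0], [-0.0, -0.0, -1.0]]
ft_force: [-0.2, -0.2, -0.1]
gripper_width: 0.0001
gripper_force: 0.0
```

```bash
python3 - <<'E'
from rig import *
from h import *
f=grab_frame("side");g=grab_frame("top")
cv2.imwrite("pics/s4.png",np.hstack([cv2.resize(f["image"][120:260,240:400,::-1],(400,350)),cv2.resize(g["image"][150:290,250:410,::-1],(400,350))]))
E
python3 s.py
```

```text
15.45 [0.5082 0.1462 0.3165] [ 0.224   0.0659 -0.1438] 8.765779044931202e-05
[[-0.0124  0.9999 -0.    ]
 [ 0.9999  0.0124 -0.0002]
 [-0.0002 -0.     -1.    ]]
```

View pics/s4.png

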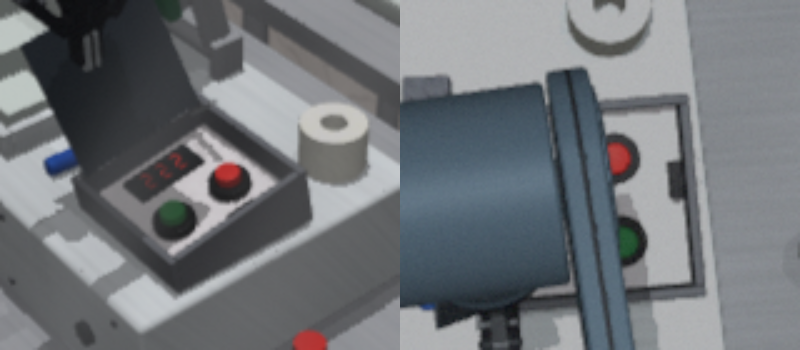

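The flap leans back past upright on its stop, and both buttons are exposed: green at (174,215) in the side crop and (628,240) in the top crop. I back off to the right and turn the tool back.

>>> step_arm:
  deltas:
    - [-0.02,0,0,0,1]
    - [-0.02,0,0,0,1]
    - [-0.02,0,0,0,1]
    - [-0.02,0,0,0,1]
    - [-0.02,0,0,0,1]
    - [-0.02,0,0,0,1]
    - [0,0,0,-1.6,1]
    - [0,0,0,-1.6,1]
    - [0,0,0,-1.6,1]
    - [0,0,0,-1.6,1]

```text
time_s: 16.45
position: [0.5096, 0.026, 0.3166]
orientation: [[-0.545, 0.839, 0.0], [0.839, 0.545, -0.0], [-0.0, 0.0, -1.0]]
ft_force: [0.3, -0.6, 0.4]
gripper_width: -0.0003
gripper_force: 0.0
```

>>> step_arm:
  deltas:
    - [0,0,0,-1.6,1]
    - [0,0,0,-1.6,1]
    - [0,0,0,-1.6,1]
    - [0,0,0,-1.6,1]
    - [0,0,0,-1.6,1]
    - [0,0,0,-1.6,1]
    - [0,0,0,-1.6,1]
    - [0,0,0,-0.4,1]
    - [0,0,0,0,1]
    - [0,0,0,0,1]

```text
time_s: 17.45
position: [0.5096, 0.0263, 0.3165]
orientation: [[-1.0, -0.011, 0.0], [-0.011, 1.0, -0.0], [-0.0, -0.0, -1.0]]
ft_force: [-0.4, -0.5, -0.4]
gripper_width: 0.0002
gripper_force: 0.0
```

Run:
```python
from rig import *
from h import *
np.set_printoptions(precision=4,suppress=True)
N=np.array([-.17,-.002,.985]);G0=np.array([.528,.0546,.1785])
R=[]
for n in("side","top"):
    f=grab_frame(n);u0=proj(f,G0);print(n,"pred px",u0)
    r,g,b=[f["image"][:,:,i].astype(int) for i in range(3)]
    m=((g>r*1.4)&(g>b*1.2)&(g>40)).astype(np.uint8);w=np.zeros_like(m);x,y=u0.astype(int);w[y-15:y+15,x-15:x+15]=1
    M=cv2.moments(m*w,True);print(M["m00"])
    if M["m00"]<20: continue
    c=(M["m10"]/M["m00"],M["m01"]/M["m00"]);R.append(ray(f,*c));print(c,onplane(R[-1],N,G0))
    P=pts(f,(m*w)>0);print("depth med",np.median(P,0),P[:,2].max())
    if n=="side": # flap angle from depth of inner face
        pass
if len(R)==2: print(cross(*R))
o=get_obs();print(o['time_s'],o['position'],o['orientation'])
f=grab_frame("side");u0=proj(f,[.558,.155,.25]).astype(int);m=np.zeros((400,640),bool);m[u0[1]-8:u0[1]+8,u0[0]-10:u0[0]+10]=1
P=pts(f,m);p=P.mean(0);n=np.linalg.svd(P-p,full_matrices=False)[2][2];print("flap face",p,n)
```

```text
side pred px [308.1231 202.8641]
74.0
(308.9189189189189, 204.83783783783784) [0.5256 0.0482 0.1781]
depth med [0.5266 0.0491 0.1775] 0.18264989943783405
top pred px [338.4782 246.9683]
0.0
17.55 [0.5096 0.0264 0.3165] [[-0.9999 -0.0116 -0.    ]
 [-0.0116  0.9999 -0.    ]
 [ 0.     -0.     -1.    ]]
flap face [0.5396 0.1323 0.273 ] [0.786  0.1243 0.6056]
```

>>> step_arm:
  deltas:
    - [-0.009,0.013,0,0,1]
    - [-0.009,0.013,0,0,1]
    - [0,0,0.02,0,1]
    - [0,0,0.02,0,1]
    - [0,0,0.02,0,1]
    - [0,0,0.02,0,1]
    - [0,0,0.015,0,1]
    - [0,0,0.01,0,1]
    - [0,0,0,0,1]
    - [0,0,0,0,1]

```text
time_s: 18.6
position: [0.5278, 0.0532, 0.2119]
orientation: [[-1.0, -0.013, 0.0], [-0.013, 1.0, 0.0], [-0.0, 0.0, -1.0]]
ft_force: [0.5, 0.3, 0.0]
gripper_width: 0.0002
gripper_force: 0.0
```

```bash
python3 - <<'E'
from rig import *
from h import *
f=grab_frame("side")
cv2.imwrite("pics/s5.png",cv2.resize(f["image"][120:260,240:400,::-1],(640,560)))
E
python3 s.py
```

```text
18.65 [0.528  0.053  0.2123] [ 0.1652 -0.0039 -0.0128] 6.642903395360498e-05
[[-0.9999 -0.013   0.0014]
 [-0.013   0.9999 -0.0001]
 [-0.0014 -0.0001 -1.    ]]
```

View pics/s5.png

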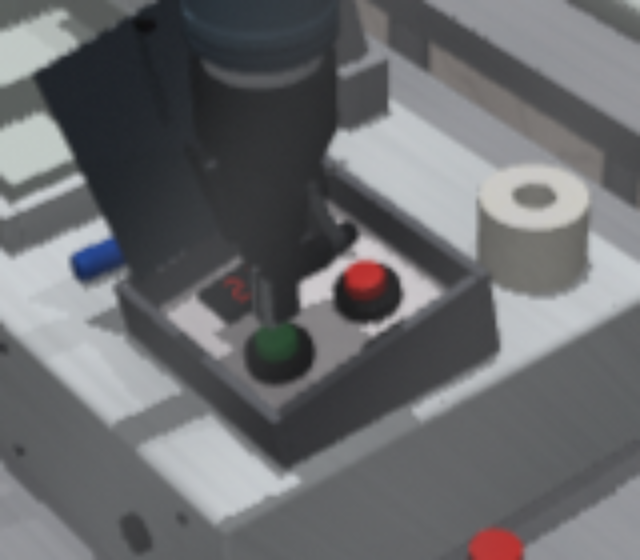

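The fingertip is just above the green button (275,340), clear of the red (365,280) and with the flap still open. I press.

>>> step_arm:
  deltas:
    - [0,0,0.003,0,1]
    - [0,0,0.003,0,1]
    - [0,0,0.002,0,1]
    - [0,0,0.002,0,1]
    - [0,0,0.001,0,1]
    - [0,0,0.001,0,1]
    - [0,0,0,0,1]
    - [0,0,0,0,1]
    - [0,0,0,0,1]
    - [0,0,0,0,1]

```text
time_s: 19.65
position: [0.5276, 0.0527, 0.1997]
orientation: [[-1.0, -0.013, 0.001], [-0.013, 1.0, -0.0], [-0.001, -0.0, -1.0]]
ft_force: [-0.1, -0.4, 2.9]
gripper_width: 0.0004
gripper_force: 1.2
```

>>> step_arm:
  deltas:
    - [0,0,0.001,0,1]
    - [0,0,0.001,0,1]
    - [0,0,0.001,0,1]
    - [0,0,0,0,1]
    - [0,0,0,0,1]
    - [0,0,0,0,1]
    - [0,0,0,0,1]
    - [0,0,0,0,1]
    - [0,0,0,0,1]
    - [0,0,0,0,1]

```text
time_s: 20.65
position: [0.5274, 0.0527, 0.1966]
orientation: [[-1.0, -0.013, 0.0], [-0.013, 1.0, -0.0], [-0.0, -0.0, -1.0]]
ft_force: [3.1, 0.6, 5.2]
gripper_width: -0.0001
gripper_force: 2.0
```

>>> step_arm:
  deltas:
    - [0,0,0.001,0,1]
    - [0,0,0.0005,0,1]
    - [0,0,0,0,1]
    - [0,0,0,0,1]
    - [0,0,0,0,1]
    - [0,0,0,0,1]
    - [0,0,0,0,1]
    - [0,0,0,0,1]
    - [0,0,0,0,1]
    - [0,0,0,0,1]

```text
time_s: 21.65
position: [0.5275, 0.0527, 0.1952]
orientation: [[-1.0, -0.013, 0.001], [-0.013, 1.0, -0.0], [-0.001, -0.0, -1.0]]
ft_force: [2.9, -1.0, 6.5]
gripper_width: -0.0003
gripper_force: 2.8
```

Bottomed. Coming away.

>>> step_arm:
  deltas:
    - [0,0,-0.01,0,1]
    - [0,0,-0.02,0,1]
    - [0,0,-0.03,0,1]
    - [0,0,-0.03,0,1]
    - [0,-0.02,-0.03,0,1]
    - [0.01,-0.02,-0.02,0,1]
    - [0.01,-0.02,0,0,1]
    - [0.01,-0.02,0,0,1]
    - [0,0,0,0,1]
    - [0,0,0,0,1]

```text
time_s: 22.65
position: [0.4976, -0.0274, 0.3345]
orientation: [[-1.0, -0.012, -0.002], [-0.012, 1.0, 0.001], [0.002, 0.001, -1.0]]
ft_force: [0.2, -0.0, 0.3]
gripper_width: 0.0
gripper_force: 0.0
```

```bash
python3 - <<'E'
from rig import *
from h import *
f=grab_frame("side");g=grab_frame("top")
cv2.imwrite("pics/s6.png",np.hstack([cv2.resize(f["image"][100:300,200:420,::-1],(400,364)),cv2.resize(g["image"][120:320,240:460,::-1],(400,364))]))
E
python3 s.py
```

```text
22.75 [ 0.4981 -0.0269  0.3346] [ 0.4099  0.3345 -1.009 ] -1.9515474541957198e-05
[[-0.9999 -0.0131 -0.0015]
 [-0.0131  0.9999  0.0009]
 [ 0.0015  0.0009 -1.    ]]
```

View pics/s6.png

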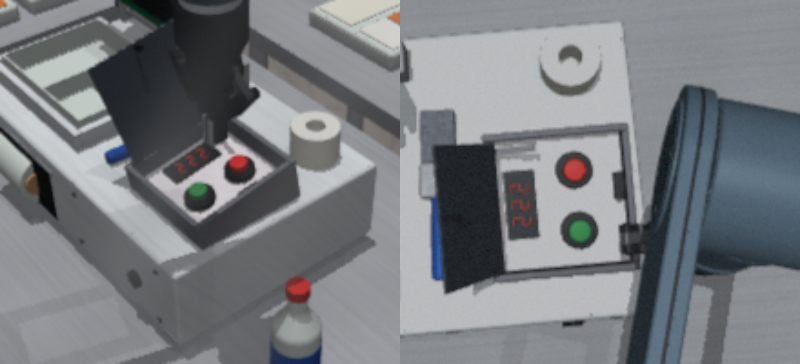

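The flap rests open, both buttons are up (green at (580,230), red at (574,170) in the top crop), the loose things are in place and the arm is clear.

```bash
python3 -c "
from rig import *
print(hand_in())"
```

```text
the job is handed in; nothing more can be done
None
```

The job is handed in: the flap was sprung and pushed fully open, the green button was pressed until it bottomed and is back up, red was not pressed, the loose items look undisturbed and the arm is clear; no verdict was returned.

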